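Crank the press foot down onto the work plate and lock it

ROBOT

A 6-joint arm with a two-finger parallel gripper is mounted at the origin on the work surface. World frame = base frame: x ahead of the robot, y to its left, z up, the work surface at z = 0. Lengths are in mm, angles in rad, forces in N, time in s.
With the tool pointing down it reaches from about 400 to 925 mm from the base axis. Payload 12.5 kg.
Tool frame: the origin (TCP) lies at the very end of the fingers, on their centre line; the grasp point (between the pads) lies 19 mm behind it (env.grip_point_offset is the distance from the TCP to the grasp point, in mm); z points along the fingers, y is the direction in which the jaws open and shut (so a half turn about z gives the same grasp; the last joint's range is limited). The gripper opens to 95 mm and grips with 3 to 60 N. Pads are 20 mm wide; open, the fingers measure 119 mm over their backs; the gripper's body (75 mm by 180 mm) begins 59 mm behind the grasp point.
Start: joints at [-1.375, 0.491, 1.559, -0, 1.092, -0.106], TCP at [185.798, -596.763, 214.661] pointing down, gripper open.
Joint ranges: [-3.1, 3.1], [-0.84, 2.19], [0.05, 2.79], [-1.13, 4.28], [0.06, 2.93], [-2.69, 2.69]. Speed limits (rad/s): [2.22, 2.22, 2.79, 3.14, 3.14, 3.14].

INTERFACE

Orientations are given as [roll, pitch, yaw] about the fixed x, y, z axes, in that order (R = Rz(yaw) Ry(pitch) Rx(roll)).
In Python, from cell import env gives the robot as it stands.
- The arm moves only by the tool drive_tool, never from a script. Its argument "commands" is a list of rows, each an object of numbers: "dx", "dy", "dz": the shift along the world's x, y, z in mm; "yaw": the turn about the world's z in degrees. In form: [{"dx": .., "dy": .., "dz": .., "yaw": ..}, ...]. A call has 1 to 5 rows; each row shifts and turns the commanded pose from where the row before left it; what a row does not reach is not made up. A row lasts 1/12 s, in which the tool goes at most 41.7 mm and 7.16 degrees, less where a joint would pass 70% of its speed; a pose out of reach is approached as far as the arm can. A call with a gripper value outside its range is refused whole. "grip" is the opening, from 0 (shut) to 1 (fully open), set as the call begins (left out, the last holds). The fingers move at their own pace and stop on an object; the grip force is fixed at half the most. Time passes only in rows, so rows that do not move let the fingers close. It gives the time, the measured TCP pose, the force and the opening at its end, in the units of the state.
- env.state(): the state, without advancing time (a new reading comes with each control period).
- env.read_camera(name): name is "scene" or "top" or "wrist"; returns the picture (384x512x3 uint8, red, green, blue); there is no depth.
- env.calibration(name): a dict with "intrinsics" (3x3 intrinsics, pixels), "rvec" (rotation vector, rad) and "tvec" (3), from world to camera coordinates, as OpenCV has them. Camera axes: x right, y down, z forward; pixel columns grow to the right and rows downward; lengths in mm; the calibration is good to about 2 mm. A picture is of the moment at which its call begins: read the wrist's pose just before it. calibration takes no time and is no camera call; for the wrist camera it gives the pose at the moment of the call.
- env.job_done(): hands the job in, once; it reports no verdict.
Trained networks look in the newest picture that a camera, given by its name, has taken for a name from the list of things; names that differ only in an ending like _2 or _b are one class to them, and where a whole thing is asked for, a point or a joint stands for the part that bears it (a point fixed in the world has none). Each returns a list of dicts, best first, with "conf" (0 to 1); they miss things now and then, are a little off and sometimes report something else, mostly with a low value. They report only what shows in the picture. A call takes as long as a camera call.
- env.trace(query, camera): "pixels" (384x512 bool, what is visible of it) and "pixel" ([column, row] in pixels, amid what is visible of it).
- env.place_of(query, camera): "pixel" ([column, row] in pixels: a listed point, or the origin of a listed thing).
The state is a dict: "t": time; "joints": joint angles; "qvel": joint speeds; "tau": joint torques, N m; "eef_pos": TCP position; "tcp_rot": TCP orientation; "ft_force": force on the tool from outside, world axes, zero at the start; "moment": the same for the moment, N m; "opening": opening from 0.0 (shut) to 1.0 (fully open).
Only numpy, scipy, OpenCV 4.12 (cv2) and the standard library are available. Lean on these libraries where they do the work, as an engineer would, in place of code of your own. Each camera call takes 0.05 s, during which the arm holds its last target.

TASK

Turn the press's crank clockwise until its foot bears firmly on the round work plate, which you feel as the crank getting clearly heavier; stop there and do not overtighten. Then push the lock cap on top of the press fully down and let go, leaving the brush, bottle, spare ring and work plate where they are.

Things in the scene. Friction and masses are not known exactly. Their poses are not given: they have to be found in the camera images.
- press: Fixed hand-cranked press; origin: underside centre of its dark base plate (220 x 260 x 12 mm) on the table. Its -x side is the front, with the crank, towards the robot; z up. Two columns (28 mm thick, y = +-105 mm, top z 222 mm) carry a green crosshead (x +-35, y +-130, z 160 to 215 mm) with a steel tube on it (60 mm across, on the origin's axis, top z 300 mm).
- crank_centre (a point): Point on the crank's axis at the back face of the crank arm, at (-140, 0, 160) mm in the press frame; axes as the press's. The axis is tilted 35 degrees from vertical: outwards, to the hand, it is (-0.574, 0, 0.819) there. Turning the free crank takes about 5 N at the handle; once the foot touches, 6 N more per rad. Friction takes up about 5 N when the crank is held still.
- crank (a joint): Crank angle, rad, 0 to 16, growing clockwise as seen by someone facing the crank; that lowers the foot 6 mm per rad. At 0 and each full turn the handle is at the top of its circle, direction (0.819, 0, 0.574) of the press frame from the crank centre; at pi/2 it is towards the press's -y. Starts at 0 to 4.2; contact comes 4 to 11 rad later. It stays where it is left.
- crank_handle (a point): Middle of the crank handle: a black round sleeve, 26 mm thick and 60 mm long, parallel to the crank axis and 50 mm from it, spinning freely on its pin, so it can be held without turning the hand. The point is on the sleeve's axis, 47 mm outwards from the crank centre; the sleeve goes 35 mm further in, to the crank arm (22 mm wide, 10 mm thick), and 25 mm further out.
- foot_sole (a point): Centre of the underside of the foot, a dark round pad 64 mm across on the vertical leg under the crosshead, on the press origin's axis, lowered by the crank. The pad is sprung (8 N per mm, 16 mm stroke), so after touching it presses harder as the crank goes on, up to 128 N; when let go, the gear holds at most about 40 N and runs back to that.
- foot: The same sprung foot pad; origin at the centre of its underside.
- work_plate: Loose brownish metal disc, 120 mm in diameter, 36 mm high, about 3 kg, lying centred under the foot on a dark round bed (160 mm in diameter). Origin: centre of its underside. Its height above the table differs from start to start; its top is 36 mm above this origin.
- cap (a joint): Travel of the lock cap, m: near 0 raised, 0.012 fully down. It moves straight down, needs about 7 N and stays where it is left.
- cap_top (a point): Centre of the top face of the lock cap: a dark steel disc 50 mm in diameter and 22 mm thick on top of the press's tube, on the press origin's axis, top 334 mm above the table when raised and 322 mm when fully down (its underside then meets the tube).
- brush: Bystander: wooden scrubbing brush, 140 x 55 mm, 45 mm high; origin at the centre of its underside. Leave alone.
- bottle: Bystander: yellow plastic bottle, 70 mm across, 190 mm tall; origin at the centre of its underside. Leave alone.
- spare_ring: Bystander: dark steel ring, 130 mm across, 40 mm high, lying flat; origin at the centre of its underside. Leave alone.
- gauge_box (a point): Front centre of the grey gauge box of the press: in the press frame it fills x -105 to -35, y +-50, z 275 to 326 mm; this point is at (-105, 0, 300) mm. It overhangs the crank, so take the crank handle with the tool leaning along the handle's own axis.

How it is judged (in metres and radians):
On the way, in this order (a step that is already met when the one before it is completed fails the run):
1. the foot bears on the work plate with more than 10 N (contact force between foot and work_plate above 10 N), for 0.2 s.
2. then the lock cap is pushed fully down (within 2 mm) (value of joint cap above 0.01 m), for 0.2 s.
At the end, for the whole second after the job is handed in: The foot presses on the work plate with more than 10 N, the plate is still within 20 mm of centred under the foot and at rest, and the lock cap is down to within 2 mm of its 12 mm travel (contact force between foot and work_plate above 10 N and value of joint cap above 0.01 m and horizontal distance between foot and work_plate below 0.02 m and linear speed of work_plate below 0.02 m/s); the robot touches nothing.
It fails at once if the press is overtightened: the foot presses with more than 115 N (contact force between foot and work_plate above 115 N).
It fails at once if a bystander is moved by more than 40 mm (distance of any of brush, bottle, spare_ring from where it was at the start of the episode above 0.04 m).
It fails at once if the work plate is shifted by more than 20 mm (distance of work_plate from where it was at the start of the episode above 0.02 m).
It also fails if it takes over 64 s, if anything falls off the work surface, if the arm or the gripper's body presses on something with over 40 N, if the wrist force passes 120 N, or if a joint passes its speed limit or range.

## Working session

There is one attempt and no reset: what is moved stays moved. The work goes in short steps, Python scripts to look and compute and a tool call to move; the robot and the scene stay as the last step left them, time stands still between calls to the robot, and variables do not carry over. Pictures are saved under pics/ and viewed, and the job is handed in when it is done.

Besides the shell and the picture viewer there is one more tool, called after "Call:" by a JSON object that holds its "op" and its "data". drive_tool: Moves the arm, as the interface text tells. Its arguments: {"type":"object","properties":{"commands":{"type":"array"},"grip":{"type":"number"}},"required":["commands"]}

```bash
ls; mkdir -p pics; cat > h.py <<'E'
from cell import env
import numpy as np, cv2
def cal(n):
    c=env.calibration(n); return np.array(c["intrinsics"],float),np.array(c["rvec"],float).ravel(),np.array(c["tvec"],float).ravel()
def ray(n,px):
    K,r,t=cal(n);R=cv2.Rodrigues(r)[0]
    d=R.T@np.linalg.inv(K)@np.array([px[0],px[1],1.]);return -R.T@t,d/np.linalg.norm(d)
def atz(n,px,z):
    o,d=ray(n,px);return o+d*(z-o[2])/d[2]
def proj(n,P):
    K,r,t=cal(n);return cv2.projectPoints(np.array(P,float).reshape(-1,3),r,t,K,None)[0].reshape(-1,2)
def shot(n,f):
    im=env.read_camera(n);cv2.imwrite(f,im[:,:,::-1]);return im
E
python3 - <<'E'
from h import *
print(env.state())
for n in["scene","top"]:
    im=shot(n,f"pics/{n}0.png")
    for q in ["press","crank_centre","crank_handle","cap_top","gauge_box","work_plate","foot_sole","brush","bottle","spare_ring"]:
        r=env.place_of(q,n)
        print(n,q,[(np.round(a["pixel"],1).tolist(),round(a["conf"],2)) for a in r[:2]])
print(env.state()["t"])
E
```

```text
pics
{'t': 0.0, 'joints': array([-1.37461966e+00,  4.91569157e-01,  1.55942907e+00, -8.41565807e-06,
        1.09175094e+00, -1.05585150e-01]), 'qvel': array([ 0.00048526, -0.00085709, -0.00083342, -0.0003047 , -0.00055851,
        0.00101438]), 'tau': array([-3.45062304e-03, -6.12656951e+01, -2.58184254e+01,  6.91334903e-02,
        4.82185779e-02, -5.14414000e-05]), 'eef_pos': array([ 185.73184511, -596.5057226 ,  214.06281807]), 'tcp_rot': array([-3.14044179e+00, -1.14461753e-04,  3.01765632e-01]), 'ft_force': array([ 0.03756626, -0.742475  ,  0.27976251]), 'moment': array([-0.01227243,  0.02677897,  0.02368273]), 'opening': 0.9995011364836955}
scene press [([281.6, 263.6], 0.57)]
scene crank_centre [([294.7, 203.8], 0.65)]
scene crank_handle [([278.4, 181.1], 0.67)]
scene cap_top [([288.3, 242.4], 0.75)]
scene gauge_box [([296.2, 199.8], 0.71)]
scene work_plate [([283.9, 264.3], 0.76)]
scene foot_sole []
scene brush [([210.4, 170.5], 0.63)]
scene bottle [([362.2, 247.6], 0.78)]
scene spare_ring [([219.6, 217.9], 0.6), ([361.4, 246.2], 0.5)]
top press []
top crank_centre [([227.1, 189.4], 0.62), ([223.1, 172.2], 0.43)]
top crank_handle [([235.5, 206.9], 0.5)]
top cap_top [([230.8, 130.6], 0.73)]
top gauge_box [([222.6, 170.1], 0.87)]
top work_plate []
top foot_sole []
top brush [([301.7, 250.9], 0.67), ([227.4, 187.9], 0.24)]
top bottle [([161.8, 164.8], 0.94)]
top spare_ring [([297.9, 195.8], 0.74)]
1.1
```

View pics/scene0.png

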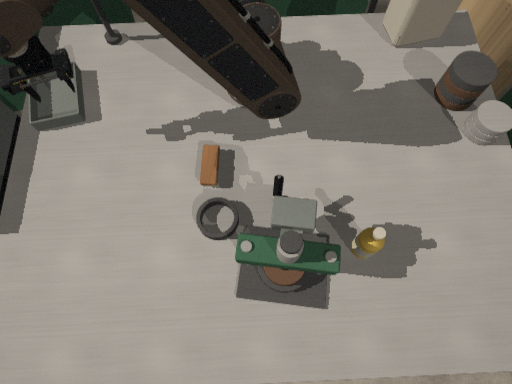

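View pics/top0.png

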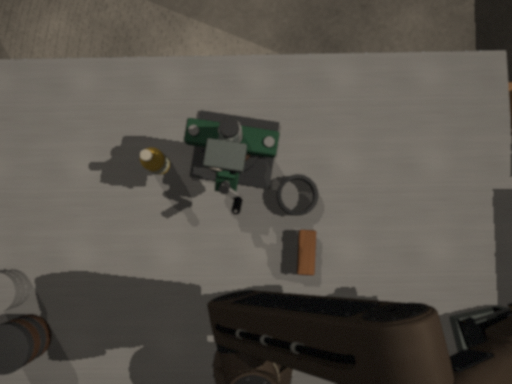

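```bash
python3 - <<'E'
from h import *
for n in ["scene","top"]:
    print(n,ray(n,(256,192)),cal(n)[0][0])
print("cap",atz("top",(230.8,130.6),334),"gauge",atz("top",(222.6,170.1),300))
print("cc",atz("top",(227.1,189.4),160))
for q,p in dict(brush=(301.7,250.9),bottle=(161.8,164.8),ring=(297.9,195.8)).items(): print(q,atz("top",p,0))
E
```

```text
scene (array([ 855.96782524,  -19.59567185, 1109.40041402]), array([-0.34956418, -0.00392089, -0.93690422])) [362.99599007   0.         261.39757887]
top (array([ 436.77686612,   -8.55673835, 1394.80731161]), array([ 0.07407349, -0.00743975, -0.99722503])) [434.93241767   0.         249.88069632]
cap [668.85937897  43.39065728 334.        ] gauge [575.10120716  67.03899168 300.        ]
cc [537.21951838  64.44389444 160.        ]
brush [ 350.35890561 -161.17131148    0.        ]
bottle [633.44637963 284.45713596   0.        ]
ring [ 526.03582867 -153.27418519    0.        ]
```

```bash
python3 - <<'E'
import cv2,numpy as np
a=cv2.imread("pics/top0.png")[100:220,130:290];b=cv2.imread("pics/scene0.png")[165:315,220:400]
f=lambda i,s:np.clip(cv2.resize(i,None,fx=s,fy=s,interpolation=cv2.INTER_CUBIC)*1.6,0,255).astype(np.uint8)
cv2.imwrite("pics/topz.png",f(a,5)[:600,:800]);cv2.imwrite("pics/scenez.png",f(b,4))
E
```

```text
(no output)
```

View pics/topz.png

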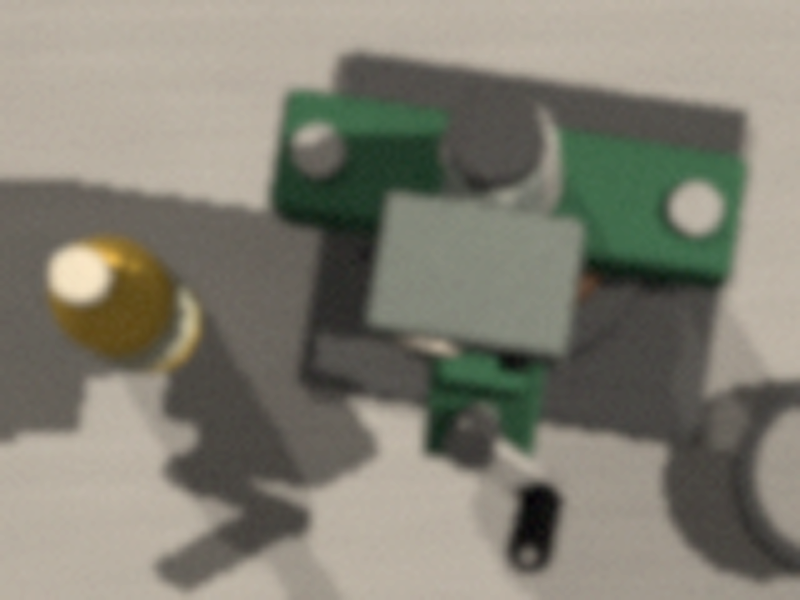

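View pics/scenez.png

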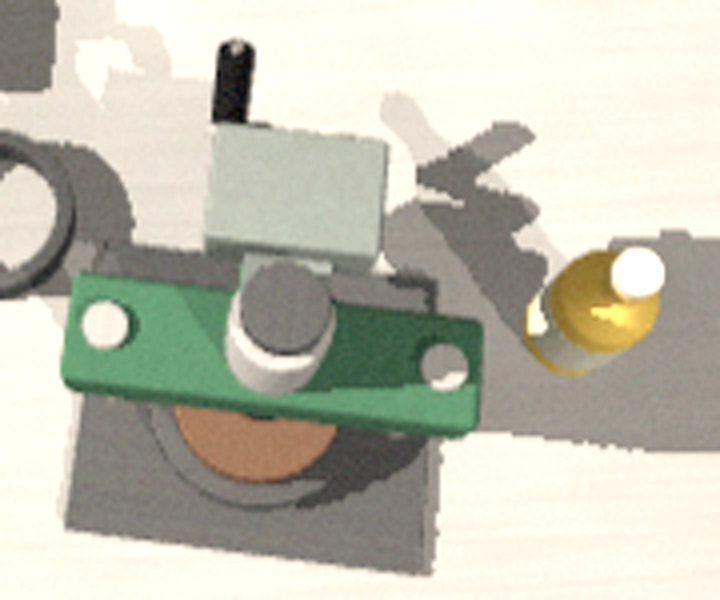

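```bash
cat >> h.py <<'E'
A_OUT=np.array([-0.574,0,0.819]);UP=np.array([0.819,0,0.574])
def handle(th,s=47):
    return np.array([-140,0,160.])+s*A_OUT+50*(np.cos(th)*UP+np.sin(th)*np.array([0,-1.,0]))
def toW(p,P):
    x,y,a=p;P=np.atleast_2d(P);c,s=np.cos(a),np.sin(a)
    return np.c_[x+c*P[:,0]-s*P[:,1],y+s*P[:,0]+c*P[:,1],P[:,2]]
E
python3 - <<'E'
from h import *
from scipy.optimize import least_squares
T=[((0,105,222),(193.5,130.2)),((0,-105,222),(269,141.6)),((-105,50,326),(203.5,165)),((-105,-50,326),(242.5,171.5)),((-35,-50,326),(246.8,144.5)),((-35,50,326),(207.5,138.4)),((0,0,334),(228.4,128)),((110,130,12),(198,111.5)),((110,-130,12),(278.5,122.5)),((-110,130,12),(191,175.5))]
S=[((0,-105,222),(246.2,246)),((0,105,222),(331,256.5)),((-105,-50,326),(274.8,196.3)),((-105,50,326),(316.5,200.5)),((0,0,334),(292.2,242)),((110,-130,12),(236.5,297)),((110,130,12),(327.5,308.5))]
def res(p,full=False):
    r=[]
    for n,L in(("top",T),("scene",S)):
        pr=proj(n,toW(p[:3],[a for a,_ in L]));r.append(pr-np.array([b for _,b in L]))
    r.append(proj("top",toW(p[:3],handle(p[3],72)))-np.array([235.6,210.6]))
    r.append(proj("scene",toW(p[:3],handle(p[3],72)))-np.array([278.7,176.5]))
    return r if full else np.concatenate([a.ravel() for a in r])
for t0 in(0,1,2,3,4):
    s=least_squares(res,[669,43,-.15,t0],loss="soft_l1",x_scale=[10,10,.1,.3]);print(s.x,s.cost)
    best=s if t0==0 or s.cost<best.cost else best
for a in res(best.x,True):print(np.round(a,1).tolist())
p=best.x[:3]
print(toW(p,handle(best.x[3],47)),toW(p,[-140,0,160]),toW(p,[0,0,334]))
E
```

```text
[ 6.81592126e+02  4.95190125e+01 -1.57267492e-01  2.11423557e+00] 19.593641435303056
[ 6.81592126e+02  4.95190124e+01 -1.57267493e-01  2.11423555e+00] 19.593641435301404
[ 6.81592123e+02  4.95190137e+01 -1.57267530e-01  2.11423489e+00] 19.59364143529192
[ 6.81592123e+02  4.95190130e+01 -1.57267547e-01  2.11423485e+00] 19.59364143529784
[ 6.81592128e+02  4.95190120e+01 -1.57267479e-01  2.11423582e+00] 19.5936414353355
[[-0.8, -0.7], [-0.3, -1.4], [-1.2, -0.1], [-0.2, -1.0], [-0.5, -1.7], [-0.9, -1.2], [-0.1, -2.4], [1.2, -2.1], [0.3, -2.0], [-2.1, 0.8]]
[[-0.3, -0.4], [-0.1, -1.6], [-1.5, -2.5], [0.3, -2.2], [-0.7, -2.0], [-0.6, -0.1], [-2.2, -1.3]]
[[0.1, 0.1]]
[[-0.3, -0.5]]
[[489.05877397  36.71884159 183.65273984]] [[543.31987252  71.44582008 160.        ]] [[681.59212266  49.51901367 334.        ]]
```

```bash
python3 - <<'E'
from h import *
from scipy.spatial.transform import Rotation as Ro
s=env.state();R=Ro.from_euler('xyz',s["tcp_rot"]).as_matrix()
K,r,t=cal("wrist");Rc=cv2.Rodrigues(r)[0];C=-Rc.T@t
print("cam in tool",R.T@(C-s["eef_pos"]),"dir",R.T@Rc[2]);shot("wrist","pics/w0.png")
p=(681.6,49.5,-.157)
for th in(2.11,0):
  c,sn=np.cos(th),np.sin(th)
  print(th,toW(p,[-187+41*c,-50*sn,214+28.7*c-15]))
print(s["joints"],env.grip_point_offset)
E
```

```text
cam in tool [  77.79722216    0.61951839 -169.02307437] dir [-0.27553265  0.00113027  0.96129105]
2.11 [[469.39871808  39.65188837 184.26390429]]
0 [[537.39568397  72.32794859 227.7       ]]
[-1.37461048e+00  4.90879720e-01  1.55888434e+00  2.86541032e-05
  1.09168003e+00 -1.05615337e-01] 18.8
```

View pics/w0.png

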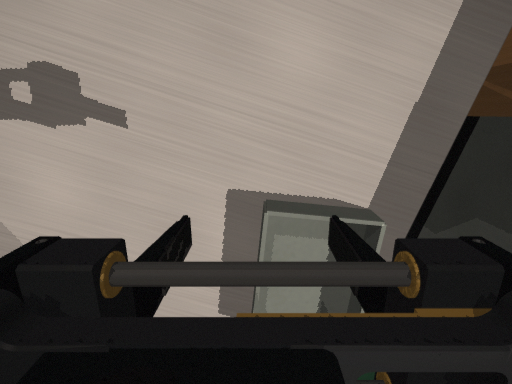

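Call:
{"op": "drive_tool", "data": {"commands": [{"dx":15,"dy":28,"dz":10,"yaw":7},{"dx":15,"dy":28,"dz":10,"yaw":7},{"dx":15,"dy":28,"dz":10,"yaw":7},{"dx":15,"dy":28,"dz":10,"yaw":7},{"dx":15,"dy":28,"dz":6,"yaw":7}]}}

```text
t: 1.57
eef_pos: [261.3, -455.6, 261.6]
tcp_rot: [3.141, 0.001, 0.918]
ft_force: [0.7, -0.9, -0.2]
opening: 0.998
```

Call:
{"op": "drive_tool", "data": {"commands": [{"dx":15,"dy":28,"dz":0,"yaw":7},{"dx":15,"dy":28,"dz":0,"yaw":7},{"dx":15,"dy":28,"dz":0,"yaw":7},{"dx":15,"dy":28,"dz":0,"yaw":7},{"dx":15,"dy":28,"dz":0,"yaw":7}]}}

```text
t: 1.98
eef_pos: [336.2, -315.4, 260.9]
tcp_rot: [3.141, 0.0, 1.529]
ft_force: [0.7, 0.3, -0.4]
opening: 1.0
```

Call:
{"op": "drive_tool", "data": {"commands": [{"dx":10,"dy":32,"dz":0,"yaw":7},{"dx":10,"dy":32,"dz":0,"yaw":7},{"dx":10,"dy":32,"dz":0,"yaw":7},{"dx":10,"dy":32,"dz":0,"yaw":7},{"dx":10,"dy":32,"dz":0,"yaw":7}]}}

```text
t: 2.4
eef_pos: [386.0, -155.2, 260.9]
tcp_rot: [3.141, 0.001, 2.14]
ft_force: [0.8, -0.6, 0.6]
opening: 1.0
```

Call:
{"op": "drive_tool", "data": {"commands": [{"dx":10,"dy":32,"dz":0,"yaw":7},{"dx":10,"dy":32,"dz":0,"yaw":7},{"dx":10,"dy":32,"dz":0,"yaw":7},{"dx":10,"dy":32,"dz":0,"yaw":7},{"dx":10,"dy":32,"dz":0,"yaw":7}]}}

```text
t: 2.82
eef_pos: [436.0, 4.9, 260.9]
tcp_rot: [3.141, 0.001, 2.751]
ft_force: [-0.2, -1.0, -0.6]
opening: 0.997
```

Call:
{"op": "drive_tool", "data": {"commands": [{"dx":-6,"dy":20,"yaw":6.7},{"dx":0,"dy":20,"yaw":6.7},{"dx":0}]}}

```text
invalid input
```

```bash
python3 - <<'E'
from h import *
print(env.state()["joints"],env.state()["eef_pos"])
im=shot("wrist","pics/w1.png")
p=(681.6,49.5,-.157)
for q,P in dict(crank_centre=[-140,0,160],crank_handle=handle(2.114),gauge_box=[-105,0,300],cap_top=[0,0,334]).items():
    r=env.place_of(q,"wrist");print(q,[(np.round(a["pixel"],1).tolist(),round(a["conf"],2)) for a in r[:2]],proj("wrist",toW(p,P)))
print("tip",proj("wrist",toW(p,handle(2.114,72))),"base",proj("wrist",toW(p,handle(2.114,12))))
E
```

```text
[-1.40421887e-01  1.64962766e-01  1.92916242e+00  8.69480149e-05
  1.04677804e+00 -1.32100142e+00] [435.98507573   4.94832556 260.93251405]
crank_centre [([307.5, 235.3], 0.29)] [[349.14758633 253.82033711]]
crank_handle [([310.9, 232.9], 0.98)] [[309.58614923 232.22549788]]
gauge_box [] [[430.97999251 406.55618861]]
cap_top [] [[476.01522934 580.24860509]]
tip [[312.96828806 227.17858003]] base [[310.24197451 236.83384461]]
```

View pics/w1.png

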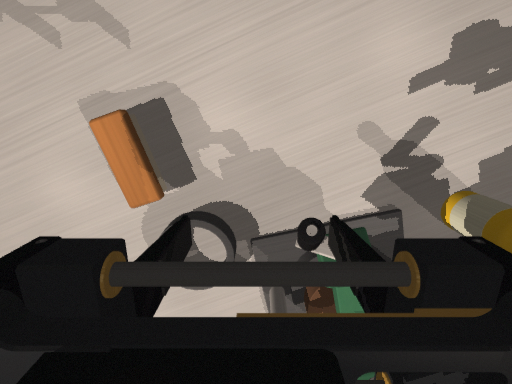

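Call:
{"op": "drive_tool", "data": {"commands": [{"dx":4,"dy":18,"dz":0,"yaw":6.7},{"dx":0,"dy":17,"dz":0,"yaw":6.7},{"dx":10,"dy":0,"dz":-26,"yaw":0},{"dx":10,"dy":0,"dz":-26,"yaw":0},{"dx":10,"dy":0,"dz":-24,"yaw":0}]}}

```text
t: 3.48
eef_pos: [470.0, 37.0, 183.9]
tcp_rot: [3.142, 0.001, 2.976]
ft_force: [0.9, 0.5, -0.4]
opening: 1.002
```

```bash
python3 - <<'E'
from h import *
s=env.state();print(s["eef_pos"],s["tcp_rot"])
im=shot("wrist","pics/w2.png")
K,r,t=cal("wrist")
p=(681.6,49.5,-.157)
for q,P in dict(crank_handle=handle(2.114)).items():
    r=env.place_of(q,"wrist");print(q,[(np.round(a["pixel"],1).tolist(),round(a["conf"],2)) for a in r[:2]],proj("wrist",toW(p,P)))
print("tip",proj("wrist",toW(p,handle(2.114,72))),"tcp",proj("wrist",s["eef_pos"]))
E
```

```text
[470.0285331   37.03868465 183.94293589] [3.14151789e+00 1.19250522e-03 2.97626805e+00]
crank_handle [([262.1, 259.6], 0.9)] [[264.61331194 257.54997229]]
tip [[265.11576501 253.72670626]] tcp [[260.75629744 232.98163626]]
```

View pics/w2.png

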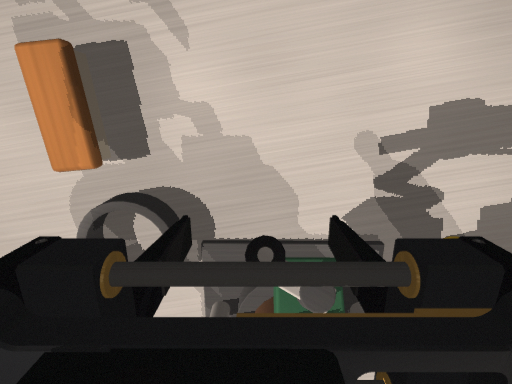

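Call:
{"op": "drive_tool", "data": {"commands": [{"dx":1,"dy":2.5,"dz":0,"yaw":0.4},{"dx":0,"dy":0,"dz":0,"yaw":0}]}}

```text
t: 3.75
eef_pos: [470.9, 40.2, 185.9]
tcp_rot: [3.141, 0.001, 2.985]
ft_force: [0.0, -0.1, 0.3]
opening: 1.0
```

Call:
{"op": "drive_tool", "data": {"commands": [{"dx":0,"dy":0,"dz":0,"yaw":0},{"dx":0,"dy":0,"dz":0,"yaw":0},{"dx":0,"dy":0,"dz":0,"yaw":0},{"dx":0,"dy":0,"dz":0,"yaw":0},{"dx":0,"dy":0,"dz":0,"yaw":0}], "grip": 0}}

```text
t: 4.17
eef_pos: [470.8, 40.7, 185.0]
tcp_rot: [3.141, 0.001, 2.986]
ft_force: [0.1, -0.3, 1.1]
opening: 0.706
```

```bash
cat >> h.py <<'E'
P=(681.6,49.5,-.157)
def moves(ths,off=None):
    """tool deltas between successive crank angles, offset constant"""
    pts=np.array([toW(P,handle(t,66))[0] for t in ths]);return np.round(np.diff(pts,axis=0),1)
E
python3 - <<'E'
from h import *
print(env.state()["opening"])
ths=2.114+np.arange(0,45)*0.3
for t,m in zip(ths[1:],moves(ths)):print(round(t,2),m.tolist())
E
```

```text
0.7055201181977323
2.41 [-7.8, 10.9, -6.6]
2.71 [-4.6, 13.4, -4.7]
3.01 [-1.1, 14.7, -2.4]
3.31 [2.6, 14.7, 0.2]
3.61 [6.0, 13.4, 2.7]
3.91 [8.9, 10.9, 5.0]
4.21 [11.0, 7.4, 6.8]
4.51 [12.2, 3.2, 8.1]
4.81 [12.2, -1.2, 8.6]
5.11 [11.1, -5.5, 8.3]
5.41 [9.1, -9.4, 7.3]
5.71 [6.2, -12.4, 5.7]
6.01 [2.8, -14.3, 3.5]
6.31 [-0.9, -14.9, 1.0]
6.61 [-4.5, -14.2, -1.5]
6.91 [-7.7, -12.2, -4.0]
7.21 [-10.2, -9.1, -6.0]
7.51 [-11.8, -5.3, -7.6]
7.81 [-12.3, -0.9, -8.4]
8.11 [-11.8, 3.5, -8.5]
8.41 [-10.2, 7.6, -7.9]
8.71 [-7.6, 11.1, -6.5]
9.01 [-4.5, 13.5, -4.6]
9.31 [-0.9, 14.8, -2.2]
9.61 [2.8, 14.7, 0.3]
9.91 [6.2, 13.3, 2.9]
10.21 [9.1, 10.7, 5.1]
10.51 [11.1, 7.2, 6.9]
10.81 [12.2, 3.0, 8.1]
11.11 [12.2, -1.4, 8.6]
11.41 [11.0, -5.8, 8.3]
11.71 [8.9, -9.6, 7.2]
12.01 [6.0, -12.5, 5.5]
12.31 [2.6, -14.3, 3.4]
12.61 [-1.1, -14.9, 0.9]
12.91 [-4.7, -14.1, -1.7]
13.21 [-7.8, -12.1, -4.1]
13.51 [-10.3, -8.9, -6.1]
13.81 [-11.8, -5.0, -7.6]
14.11 [-12.3, -0.7, -8.4]
14.41 [-11.7, 3.8, -8.5]
14.71 [-10.0, 7.9, -7.8]
15.01 [-7.5, 11.2, -6.4]
15.31 [-4.3, 13.6, -4.4]
```

Call:
{"op": "drive_tool", "data": {"commands": [{"dx":0,"dy":0,"dz":0,"yaw":0},{"dx":0,"dy":0,"dz":0,"yaw":0},{"dx":0,"dy":0,"dz":0,"yaw":0},{"dx":0,"dy":0,"dz":0,"yaw":0},{"dx":0,"dy":0,"dz":0,"yaw":0}]}}

```text
t: 4.58
eef_pos: [470.8, 40.7, 184.6]
tcp_rot: [3.142, -0.0, 2.986]
ft_force: [1.0, 0.1, -0.0]
opening: 0.355
```

Call:
{"op": "drive_tool", "data": {"commands": [{"dx":0,"dy":0,"dz":0,"yaw":0},{"dx":0,"dy":0,"dz":0,"yaw":0},{"dx":0,"dy":0,"dz":0,"yaw":0}]}}

```text
t: 4.83
eef_pos: [470.7, 40.5, 184.6]
tcp_rot: [-3.141, -0.0, 2.986]
ft_force: [-1.4, -3.1, 0.2]
opening: 0.261
```

Call:
{"op": "drive_tool", "data": {"commands": [{"dx":-7.8,"dy":10.9,"dz":-6.6,"yaw":0},{"dx":-4.6,"dy":13.4,"dz":-4.7,"yaw":0}]}}

```text
t: 5.0
eef_pos: [457.8, 64.2, 173.0]
tcp_rot: [-3.14, -0.001, 2.985]
ft_force: [4.0, -5.1, -1.6]
opening: 0.26
```

Call:
{"op": "drive_tool", "data": {"commands": [{"dx":-1.1,"dy":14.7,"dz":-2.4,"yaw":0},{"dx":2.6,"dy":14.7,"dz":0.2,"yaw":0},{"dx":6.0,"dy":13.4,"dz":2.7,"yaw":0},{"dx":8.9,"dy":10.9,"dz":5.0,"yaw":0},{"dx":11.0,"dy":7.4,"dz":6.8,"yaw":0}]}}

```text
t: 5.42
eef_pos: [485.1, 126.5, 184.6]
tcp_rot: [-3.14, -0.003, 2.987]
ft_force: [4.2, -9.1, -11.6]
opening: 0.26
```

```bash
cat >> h.py <<'E'
def ft(th):
    s=env.state();t=toW((0,0,P[2]),-np.sin(th)*UP+np.cos(th)*np.array([0,-1.,0]))[0]
    r=toW((0,0,P[2]),np.cos(th)*UP+np.sin(th)*np.array([0,-1.,0]))[0];o=toW((0,0,P[2]),A_OUT)[0]
    f=s["ft_force"];return dict(resist=-f@t,rad=f@r,out=f@o,t=s["t"])
E
python3 - <<'E'
from h import *
print(ft(4.21));shot("wrist","pics/w3.png");print(proj("wrist",toW(P,[handle(4.21,72)])))
E
```

```text
{'resist': np.float64(5.838670948302444), 'rad': np.float64(-6.273560512846271), 'out': np.float64(-12.652434530509305), 't': 5.4167}
[[256.05179204 247.33749703]]
```

View pics/w3.png

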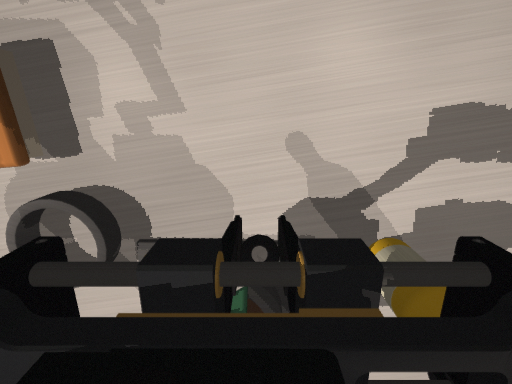

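Call:
{"op": "drive_tool", "data": {"commands": [{"dx":12.6,"dy":2.8,"dz":7.4,"yaw":0},{"dx":12.2,"dy":-1.5,"dz":8.3,"yaw":0},{"dx":11.1,"dy":-5.5,"dz":8.3,"yaw":0}]}}

```text
t: 5.72
eef_pos: [520.7, 123.2, 209.2]
tcp_rot: [3.141, -0.004, 2.987]
ft_force: [-5.8, 0.3, -3.6]
opening: 0.26
```

```bash
python3 - <<'E'
from h import *
print(ft(5.11));s=env.state()
x,y,a=P;d=s["eef_pos"]-[x,y,0];c,sn=np.cos(a),np.sin(a);print("tool press frame",c*d[0]+sn*d[1],-sn*d[0]+c*d[1],d[2],"handle",handle(5.11,66))
E
```

```text
{'resist': np.float64(6.033933452894353), 'rad': np.float64(-3.2519969558256707), 'out': np.float64(0.3882259671168833), 't': 5.7167}
tool press frame -170.4815596096152 47.65606980945732 209.2413074894732 handle [-162.02747055   46.09943388  225.16712321]
```

Call:
{"op": "drive_tool", "data": {"commands": [{"dx":9.0,"dy":-9.6,"dz":7.2,"yaw":0},{"dx":6.0,"dy":-12.5,"dz":5.7,"yaw":0},{"dx":2.8,"dy":-14.3,"dz":3.5,"yaw":0}]}}

```text
t: 5.97
eef_pos: [539.2, 86.4, 226.3]
tcp_rot: [3.14, -0.002, 2.987]
ft_force: [-5.8, 5.1, -1.5]
opening: 0.259
```

```bash
python3 - <<'E'
from h import *
print(ft(6.01));s=env.state()
x,y,a=P;d=s["eef_pos"]-[x,y,0];c,sn=np.cos(a),np.sin(a);print("tool press frame",c*d[0]+sn*d[1],-sn*d[0]+c*d[1],d[2],"handle",handle(6.01,66))
E
```

```text
{'resist': np.float64(5.660350438233762), 'rad': np.float64(-4.876146648876322), 'out': np.float64(2.4814130877978844), 't': 5.9667}
tool press frame -146.38743539573608 14.168858292297145 226.28460606619802 handle [-138.45257395   13.48999924  241.68970031]
```

Call:
{"op": "drive_tool", "data": {"commands": [{"dx":-1.5,"dy":-14.9,"dz":0.7,"yaw":0},{"dx":-4.5,"dy":-14.2,"dz":-1.5,"yaw":0},{"dx":-7.7,"dy":-12.0,"dz":-4.0,"yaw":0}]}}

```text
t: 6.22
eef_pos: [525.6, 44.8, 221.7]
tcp_rot: [3.139, -0.0, 2.986]
ft_force: [-4.6, 9.0, 2.2]
opening: 0.26
```

```bash
cat >> h.py <<'E'
def rep(th):
    print({k:round(float(v),2) for k,v in ft(th).items()});s=env.state()
    x,y,a=P;d=s["eef_pos"]-[x,y,0];c,sn=np.cos(a),np.sin(a)
    d=np.array([c*d[0]+sn*d[1],-sn*d[0]+c*d[1],d[2]])
    v=d-np.array([-140,0,160]);e=np.arctan2(-v[1],v@UP-7-0)
    print("tool-press",np.round(d,1),"offset from handle",np.round(d-handle(th,66),1),"open",round(s["opening"],3))
E
python3 - <<'E'
from h import *
rep(6.91)
E
```

```text
{'resist': 4.55, 'rad': -7.7, 'out': 5.24, 't': 6.22}
tool-press [-153.4  -29.   221.7] offset from handle [ -8.7   0.3 -15.6] open 0.26
```

Call:
{"op": "drive_tool", "data": {"commands": [{"dx":-10.8,"dy":-8.5,"dz":-6.2,"yaw":0},{"dx":-11.8,"dy":-5.0,"dz":-7.6,"yaw":0},{"dx":-12.3,"dy":-0.9,"dz":-8.4,"yaw":0}]}}

```text
t: 6.47
eef_pos: [491.1, 30.0, 199.7]
tcp_rot: [3.14, 0.003, 2.985]
ft_force: [2.7, 8.4, 6.3]
opening: 0.262
```

```bash
python3 - <<'E'
from h import *
rep(7.81)
E
```

```text
{'resist': 5.06, 'rad': -8.54, 'out': 4.36, 't': 6.47}
tool-press [-185.1  -49.1  199.7] offset from handle [ -9.    0.9 -15.7] open 0.262
```

Call:
{"op": "drive_tool", "data": {"commands": [{"dx":-11.8,"dy":3.5,"dz":-8.5,"yaw":0},{"dx":-10.2,"dy":7.6,"dz":-7.9,"yaw":0},{"dx":-7.6,"dy":11.1,"dz":-6.5,"yaw":0}]}}

```text
t: 6.72
eef_pos: [461.7, 52.2, 176.7]
tcp_rot: [3.141, 0.003, 2.985]
ft_force: [4.0, 0.5, 7.6]
opening: 0.259
```

```bash
python3 - <<'E'
from h import *
rep(8.71)
E
```

```text
{'resist': 4.14, 'rad': -6.44, 'out': 3.99, 't': 6.72}
tool-press [-217.7  -31.7  176.7] offset from handle [ -8.8   1.1 -15.7] open 0.259
```

Call:
{"op": "drive_tool", "data": {"commands": [{"dx":-4.5,"dy":13.5,"dz":-4.6,"yaw":0},{"dx":-0.9,"dy":14.8,"dz":-2.2,"yaw":0},{"dx":2.8,"dy":14.7,"dz":0.3,"yaw":0}]}}

```text
t: 6.97
eef_pos: [459.0, 95.3, 169.9]
tcp_rot: [-3.141, 0.002, 2.986]
ft_force: [5.1, -10.4, 2.1]
opening: 0.26
```

```bash
python3 - <<'E'
from h import *
rep(9.61)
E
```

```text
{'resist': 8.11, 'rad': -8.31, 'out': -2.13, 't': 6.97}
tool-press [-227.    10.4  169.9] offset from handle [ -8.9   1.2 -15.9] open 0.26
```

Call:
{"op": "drive_tool", "data": {"commands": [{"dx":6.2,"dy":13.3,"dz":2.9,"yaw":0},{"dx":9.1,"dy":10.7,"dz":5.1,"yaw":0}]}}

```text
t: 7.13
eef_pos: [473.5, 118.9, 177.3]
tcp_rot: [-3.139, -0.001, 2.987]
ft_force: [2.8, -17.4, -6.4]
opening: 0.257
```

```bash
python3 - <<'E'
from h import *
rep(10.21)
E
```

```text
{'resist': 11.21, 'rad': -12.4, 'out': -8.41, 't': 7.13}
tool-press [-216.4   36.   177.3] offset from handle [ -9.6   0.7 -16.5] open 0.257
```

Call:
{"op": "drive_tool", "data": {"commands": [{"dx":11.1,"dy":6.8,"dz":6.7,"yaw":0}]}}

```text
t: 7.22
eef_pos: [483.5, 125.8, 183.5]
tcp_rot: [-3.139, -0.004, 2.987]
ft_force: [-5.1, -13.0, -9.7]
opening: 0.257
```

```bash
python3 - <<'E'
from h import *
rep(10.51)
shot("wrist","pics/w4.png");shot("scene","pics/s4.png")
im=cv2.imread("pics/s4.png")[165:315,220:400];cv2.imwrite("pics/s4z.png",np.clip(cv2.resize(im,None,fx=4,fy=4)*1.6,0,255).astype(np.uint8))
rep(10.51)
E
```

```text
{'resist': 13.47, 'rad': -8.31, 'out': -6.24, 't': 7.22}
tool-press [-207.6   44.3  183.5] offset from handle [-10.6   0.1 -17.2] open 0.257
{'resist': 3.45, 'rad': -2.14, 'out': 2.01, 't': 7.32}
tool-press [-206.2   45.2  184.2] offset from handle [ -9.2   0.9 -16.5] open 0.26
```

View pics/s4z.png

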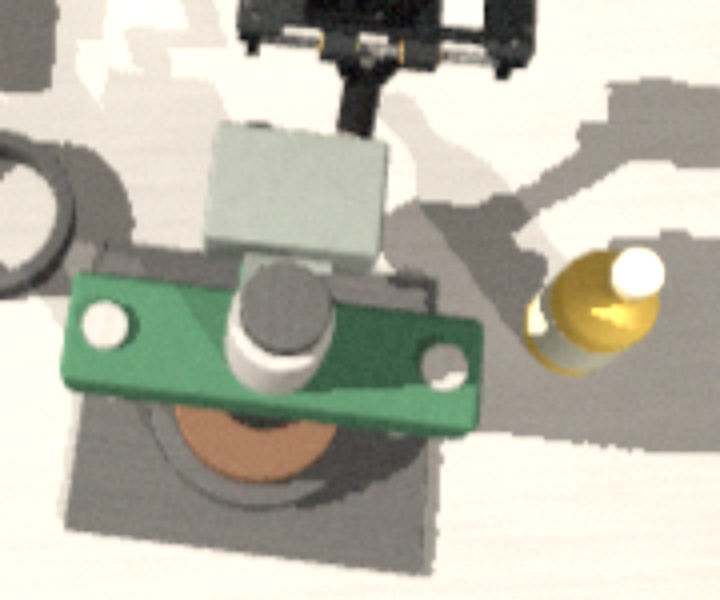

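Call:
{"op": "drive_tool", "data": {"commands": [{"dx":0,"dy":0,"dz":0,"yaw":0},{"dx":0,"dy":0,"dz":0,"yaw":0},{"dx":0,"dy":0,"dz":0,"yaw":0},{"dx":0,"dy":0,"dz":0,"yaw":0},{"dx":0,"dy":0,"dz":0,"yaw":0}], "grip": 0.8}}

```text
t: 7.73
eef_pos: [485.2, 126.1, 184.4]
tcp_rot: [3.141, 0.0, 2.986]
ft_force: [0.1, 1.3, 0.3]
opening: 0.555
```

Call:
{"op": "drive_tool", "data": {"commands": [{"dx":0,"dy":0,"dz":0,"yaw":0},{"dx":-4,"dy":1,"dz":5,"yaw":0},{"dx":-8,"dy":2,"dz":10,"yaw":0},{"dx":-8,"dy":2,"dz":12,"yaw":0},{"dx":-8,"dy":2,"dz":12,"yaw":0}]}}

```text
t: 8.15
eef_pos: [456.2, 133.3, 224.5]
tcp_rot: [3.141, -0.0, 2.986]
ft_force: [0.0, 0.2, -0.8]
opening: 0.791
```

```bash
python3 - <<'E'
from h import *
shot("wrist","pics/w5.png")
for th in(9.8,10.0,10.2,10.5):print(th,proj("wrist",toW(P,[handle(th,72)])))
print(env.place_of("crank_handle","wrist")[0],proj("wrist",toW(P,[handle(10,47)])))
E
```

```text
9.8 [[224.58439939 231.89135419]]
10.0 [[235.13912031 237.45808761]]
10.2 [[244.46517488 245.17075318]]
10.5 [[255.39829386 260.30865891]]
{'pixel': [239.5, 245.5], 'conf': 0.59} [[237.34598284 241.37394627]]
```

View pics/w5.png

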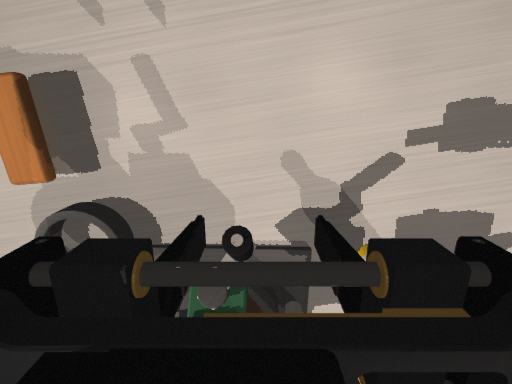

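Call:
{"op": "drive_tool", "data": {"commands": [{"dx":0,"dy":0,"dz":35,"yaw":0},{"dx":0,"dy":0,"dz":35,"yaw":0},{"dx":0,"dy":0,"dz":35,"yaw":0},{"dx":0,"dy":0,"dz":35,"yaw":0},{"dx":0,"dy":0,"dz":35,"yaw":0}], "grip": 0}}

```text
t: 8.67
eef_pos: [456.7, 133.0, 400.1]
tcp_rot: [3.141, 0.0, 2.986]
ft_force: [0.5, 0.5, -0.8]
opening: 0.507
```

Call:
{"op": "drive_tool", "data": {"commands": [{"dx":25,"dy":-10,"dz":0,"yaw":0},{"dx":25,"dy":-10,"dz":0,"yaw":0},{"dx":25,"dy":-10,"dz":0,"yaw":0},{"dx":25,"dy":-10,"dz":0,"yaw":0},{"dx":25,"dy":-10,"dz":0,"yaw":0}]}}

```text
t: 9.08
eef_pos: [583.2, 82.5, 398.2]
tcp_rot: [3.141, 0.0, 2.986]
ft_force: [-0.7, 0.3, -0.4]
opening: 0.155
```

Call:
{"op": "drive_tool", "data": {"commands": [{"dx":25,"dy":-10,"dz":0,"yaw":0},{"dx":25,"dy":-10,"dz":0,"yaw":0},{"dx":25,"dy":-10,"dz":0,"yaw":0},{"dx":25,"dy":-4,"dz":0,"yaw":0},{"dx":0,"dy":0,"dz":0,"yaw":0}]}}

```text
t: 9.5
eef_pos: [685.1, 47.7, 395.9]
tcp_rot: [-3.141, -0.002, 2.985]
ft_force: [-1.1, -0.1, -0.7]
opening: 0.004
```

```bash
python3 - <<'E'
from h import *
s=env.state();print(s["eef_pos"],s["opening"])
shot("wrist","pics/w6.png")
print([(a["pixel"],a["conf"]) for a in env.place_of("cap_top","wrist")],proj("wrist",toW(P,[0,0,334])))
print([atz("wrist",a["pixel"],334) for a in env.place_of("cap_top","wrist")[:1]])
shot("top","pics/t6.png")
E
```

```text
[685.07936484  47.72174655 395.88123646] 0.0037493290831076037
[([261.4, 204.6], 0.67)] [[260.87901145 200.89368647]]
[array([684.90760696,  49.69569183, 334.        ])]
```

View pics/w6.png

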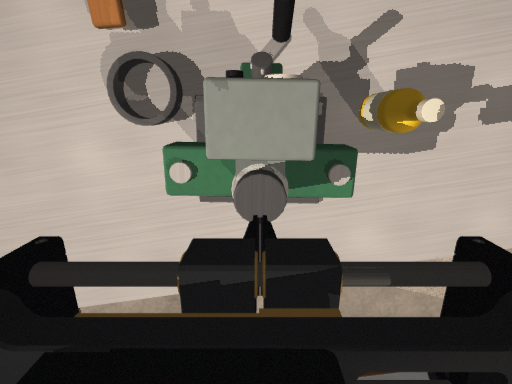

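Call:
{"op": "drive_tool", "data": {"commands": [{"dx":-2,"dy":1,"dz":-25,"yaw":0},{"dx":0,"dy":0,"dz":-25,"yaw":0},{"dx":0,"dy":0,"dz":-9,"yaw":0},{"dx":0,"dy":0,"dz":-4,"yaw":0},{"dx":0,"dy":0,"dz":-3,"yaw":0}]}}

```text
t: 10.12
eef_pos: [679.9, 50.3, 333.2]
tcp_rot: [3.141, 0.001, 2.986]
ft_force: [0.9, -0.2, 0.4]
opening: 0.005
```

Call:
{"op": "drive_tool", "data": {"commands": [{"dx":0,"dy":0,"dz":-3,"yaw":0},{"dx":0,"dy":0,"dz":-2,"yaw":0},{"dx":0,"dy":0,"dz":-2,"yaw":0},{"dx":0,"dy":0,"dz":0,"yaw":0},{"dx":0,"dy":0,"dz":0,"yaw":0}]}}

```text
t: 10.53
eef_pos: [680.1, 50.2, 327.1]
tcp_rot: [3.141, 0.002, 2.986]
ft_force: [-3.3, 0.6, 5.9]
opening: 0.004
```

Call:
{"op": "drive_tool", "data": {"commands": [{"dx":0,"dy":0,"dz":-2,"yaw":0},{"dx":0,"dy":0,"dz":-2,"yaw":0},{"dx":0,"dy":0,"dz":-1,"yaw":0},{"dx":0,"dy":0,"dz":-1,"yaw":0},{"dx":0,"dy":0,"dz":0,"yaw":0}]}}

```text
t: 10.95
eef_pos: [680.1, 50.2, 322.2]
tcp_rot: [3.141, 0.003, 2.986]
ft_force: [-6.0, 0.7, 13.8]
opening: 0.002
```

Call:
{"op": "drive_tool", "data": {"commands": [{"dx":0,"dy":0,"dz":-1,"yaw":0},{"dx":0,"dy":0,"dz":-1,"yaw":0},{"dx":0,"dy":0,"dz":0,"yaw":0},{"dx":0,"dy":0,"dz":0,"yaw":0}]}}

```text
t: 11.28
eef_pos: [680.2, 50.2, 322.1]
tcp_rot: [3.141, 0.005, 2.986]
ft_force: [-8.6, 2.5, 22.5]
opening: 0.005
```

Call:
{"op": "drive_tool", "data": {"commands": [{"dx":0,"dy":0,"dz":4,"yaw":0},{"dx":0,"dy":0,"dz":15,"yaw":0},{"dx":0,"dy":0,"dz":30,"yaw":0},{"dx":0,"dy":0,"dz":30,"yaw":0},{"dx":-20,"dy":0,"dz":20,"yaw":0}]}}

```text
t: 11.7
eef_pos: [661.9, 49.8, 418.4]
tcp_rot: [3.141, 0.003, 2.986]
ft_force: [0.6, -0.0, -0.2]
opening: 0.006
```

Call:
{"op": "drive_tool", "data": {"commands": [{"dx":-35,"dy":0,"dz":0,"yaw":0},{"dx":-35,"dy":0,"dz":0,"yaw":0},{"dx":-35,"dy":0,"dz":0,"yaw":0},{"dx":-35,"dy":0,"dz":0,"yaw":0},{"dx":-35,"dy":0,"dz":0,"yaw":0}]}}

```text
t: 12.12
eef_pos: [483.5, 50.0, 416.8]
tcp_rot: [3.141, 0.001, 2.986]
ft_force: [0.5, 1.4, 0.2]
opening: 0.006
```

```bash
python3 - <<'E'
from h import *
s=env.state();print(s["eef_pos"],s["ft_force"])
shot("scene","pics/s7.png")
im=cv2.imread("pics/s7.png")[165:315,200:380];cv2.imwrite("pics/s7z.png",np.clip(cv2.resize(im,None,fx=4,fy=4)*1.6,0,255).astype(np.uint8))
print(proj("scene",toW(P,[[0,0,334],[0,0,322],handle(10.05),handle(10.05,72)])))
for q in["cap_top","crank_handle","work_plate"]:print(q,[(a["pixel"],a["conf"]) for a in env.place_of(q,"scene")[:1]])
E
```

```text
[483.49038231  50.02016001 416.7992437 ] [0.48071957 1.44752214 0.1945666 ]
[[291.46403393 240.01054599]
 [291.07183022 241.23601982]
 [303.78512575 183.39412259]
 [304.93226099 175.75355507]]
cap_top [([287.9, 242.1], 0.61)]
crank_handle [([302.6, 183.8], 0.75)]
work_plate [([284.8, 266.5], 0.74)]
```

View pics/s7z.png

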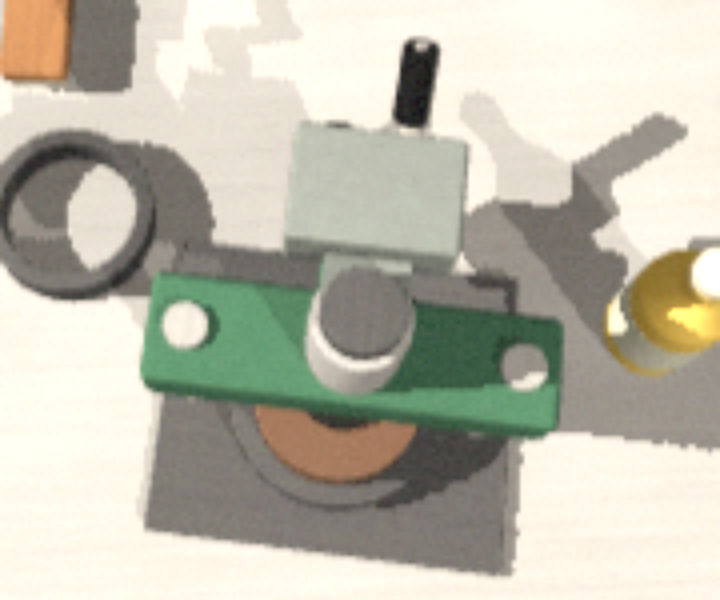

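The picture shows the crank handle still at (303,184), where it was after release. The cap is down on the tube at about (291,242), and the plate, ring, brush and bottle have not moved. I am handing in.

```bash
python3 -c "
from cell import env
print(env.job_done())"
```

```text
the job is handed in; nothing more can be done
None
```

I turned the crank clockwise from about 2.1 to 10.5 rad, pushed the lock cap down, backed the arm off and handed the job in at about 12 s. No verdict was reported.

**Crank and foot:**
- The handle resistance rose from about 5 N while free to 13.5 N at the stop, at close to the stated 6 N per rad.
- From that I judge contact at about 9.2 rad and a foot force of roughly 60 N when I stopped. I inferred this force from the handle and the crank angle; there was no direct reading of it.
- On release the handle ran back to about 10.05 rad, which fits the gear settling at its 40 N holding force. It was still there in the last picture.

**Lock cap:** I pressed it with the closed fingertips. It stopped at z = 322.1 mm as the force rose to 22 N, which matches the stated fully-down height of 322 mm.

**Final picture:** The brush, bottle, ring and plate look unmoved, and the arm was clear of everything. The trained network's cap position differed from my projection by about 3 pixels, as it also did at the start. That picture therefore only roughly confirms the cap's height, and I relied on the measured stop.

**Rejected call:** One drive call was refused as invalid input because its rows were missing keys. Nothing moved.

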